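# Swing the inspection camera to the circuit board with the jog stick

### The arm

A 6-joint arm with a two-finger parallel gripper is mounted at the origin on the work surface. World frame = base frame: x ahead of the robot, y to its left, z up, the work surface at z = 0. Lengths are in m, angles in rad, forces in N, time in s.
With the tool pointing down it reaches from about 0.25 to 0.775 m from the base axis. Payload 4 kg.
Tool frame: the origin (TCP) lies midway between the tips of the shut fingers; the grasp point (between the pads) lies 19 mm behind it (robot.grasp_offset is the distance from the TCP to the grasp point, in m); z points along the fingers, y is the direction in which the jaws open and shut (so a half turn about z gives the same grasp; the last joint's range is limited). The gripper opens to 94 mm and grips with 3 to 60 N. Pads are 16 mm wide; open, the fingers measure 119 mm over their backs; the gripper's body (75 mm by 177 mm) begins 78 mm behind the grasp point.
Start: joints at [1.197, 0.087, 1.371, -0, 1.684, -0.103], TCP at [0.147, 0.53, 0.206] pointing down, gripper open.
Joint ranges: [-3.1, 3.1], [-0.76, 2.03], [0.27, 2.55], [-1.08, 4.22], [0.17, 2.65], [-2.57, 2.57]. Speed limits (rad/s): [2.79, 2.79, 3.14, 3.14, 3.14, 3.14].

### API

Orientations are given as [roll, pitch, yaw] about the fixed x, y, z axes, in that order (R = Rz(yaw) Ry(pitch) Rx(roll)).
In Python, from bench import status, viewer, order, robot gives the robot as it stands. The module is installed in compiled form; this text tells all that it offers.
- The arm moves only by the tool move_arm, never from a script. Its argument "targets" is a list of rows, each a list of 3 entries, a list of its own where there are three numbers: the shift along the tool's x, y, z in mm, then the turn, a rotation vector about the tool's x, y, z in degrees, then the opening, from -1 (shut) to 1 (fully open). A call has 1 to 20 rows; each row is the pose to reach, as a shift and turn from the pose commanded when the call began, along the tool's axes at that moment; what a row does not reach only later rows make up. A row lasts 1/8 s, in which the tool goes at most 62.5 mm and 10.7 degrees, less where a joint would pass 70% of its speed; a pose out of reach is approached as far as the arm can. A call with a gripper value outside its range is refused whole. The fingers move at their own pace and stop on an object; the grip force is fixed at half the most. Time passes only in rows, so rows that repeat a pose let the fingers close. It gives the time, the measured TCP pose, the force and the opening at its end, in the units of the state.
- status.get_obs(): the state, without advancing time (a new reading comes with each control period).
- viewer.snapshot(name): name is "scene" or "top"; returns the picture (480x640x3 uint8, red, green, blue); there is no depth.
- viewer.camera_model(name): a dict with "K" (3x3 intrinsics, pixels), "xyz" and "attitude" of the camera in the world. Camera axes: x right, y up, looking along -z (the intrinsics and any distortion apply to the point x, -y, -z); pixel columns grow to the right and rows downward; lengths in m; the calibration is good to about 2 mm. A picture is of the moment at which its call begins. camera_model takes no time and is no camera call.
- order.close_job(): hands the job in, once; it reports no verdict.
The state is a dict: "time": time; "joint_positions": joint angles; "qvel": joint speeds; "joint_torque": joint torques, N m; "tool_pos": TCP position; "ee_rot": TCP orientation; "wrist_force": force on the tool from outside, world axes, zero at the start; "wrist_torque": the same for the moment, N m; "width": finger opening in m.
Only numpy, scipy, OpenCV 4.12 (cv2) and the standard library are available. Lean on these libraries where they do the work, as an engineer would, in place of code of your own. Each camera call takes 0.05 s, during which the arm holds its last target. There are 200 camera calls.

### The job

Have the inspection camera take a look at the circuit board: tilt the taller, ball-topped joystick well over towards the side on which the open circuit board lies, hold it there for two seconds, then let it come back upright and take the arm clear of it. Do not tilt it the other way, and leave the short joystick of the other console alone.

Things in the scene. Friction and masses are not known exactly. Their poses are not given: they have to be found in the camera images.
- jog_box: Console with the taller joystick: a fixed grey box 140 (x) by 110 (y) by 60 mm high (z). Origin at the centre of its underside. The stick stands at the middle of its top: a 10 mm steel rod with a black ball of 32 mm diameter, whose centre is 75 mm above the console's top (135 mm above the table) when upright. The stick pivots at the middle of the console's top (60 mm above the table) and tilts only along the console's y axis.
- jog_stick (a joint): Tilt of the taller stick in rad: 0 upright, positive leaning towards the console's +y, negative towards its -y; stops at -0.42 and 0.42. A spring brings it back upright; at full tilt it pushes back with about 5 N at the ball. Well over means more than about two thirds of the way. The camera head on the post at the far side turns with it.
- board: The open green circuit board with upright cards and brass connectors on a black carrier, 200 by 150 mm, 68 mm high, fixed to the table. Origin at the centre of its underside. It lies beyond the +y or the -y side of both consoles; on the opposite side lies a closed module with metal fins, of the same footprint.
- focus_stick (a joint): Tilt in rad (0 upright) of the short stick on the other console, a box like the first one, that stands beside it: it ends in a black cross-bar 60 mm long and 14 mm thick (lying along its console's x axis), whose upper side is 42 mm above the console's top (102 mm above the table), spring-centred in the same way. To be left alone.
Not all that is in view belongs to the job. What is shaped like the jog_box but pink or purple is not meant.

How it is judged:
By the outcome, as a careful person would: the job done as asked, in the order asked, and still so for the second after the job is handed in, with the robot touching nothing.
It also fails if it takes over 32 s, if anything falls off the work surface, if the arm or the gripper's body presses on something with over 40 N, if the wrist force passes 120 N, or if a joint passes its speed limit or range.

## Working session

There is one attempt and no reset: what is moved stays moved. The work goes in short steps, Python scripts to look and compute and a tool call to move; the robot and the scene stay as the last step left them, time stands still between calls to the robot, and variables do not carry over. Pictures are saved under pics/ and viewed, about 8 in all and at most 12, crops included, and the job is handed in when it is done.

Besides the shell and the picture viewer there is one more tool, called as a command line: name --argument value ..., lists and objects as JSON in quotes. move_arm: Moves the arm, as the interface text tells. Its arguments: {"type":"object","properties":{"targets":{"type":"array"}},"required":["targets"]}

```bash
mkdir -p pics
python3 - <<'E'
from bench import status, viewer
import cv2, numpy as np
np.set_printoptions(precision=4,suppress=True)
for n in ("scene","top"):
    cv2.imwrite(f"pics/{n}0.png", viewer.snapshot(n)[:,:,::-1]); print(n, viewer.camera_model(n))
print(status.get_obs())
E
```

```text
scene {'K': array([[446.5601,   0.    , 314.7932],
       [  0.    , 446.5601, 234.9872],
       [  0.    ,   0.    ,   1.    ]]), 'xyz': array([ 1.1098, -0.5658,  0.7974]), 'attitude': array([0.8861, 0.0136, 0.9515])}
top {'K': array([[619.3749,   0.    , 320.2635],
       [  0.    , 619.3749, 242.0045],
       [  0.    ,   0.    ,   1.    ]]), 'xyz': array([ 0.0975, -0.036 ,  1.6479]), 'attitude': array([ 0.1845, -0.0145, -1.5684])}
{'time': 0.1, 'joint_positions': array([ 1.1969,  0.0879,  1.3721, -0.    ,  1.6836, -0.1031]), 'qvel': array([-0.0017, -0.0037, -0.005 ,  0.0001, -0.0014, -0.0015]), 'joint_torque': array([  0.0019, -34.1257, -30.3302,   0.0721,   0.0304,  -0.0001]), 'tool_pos': array([0.1469, 0.5295, 0.2044]), 'ee_rot': array([-3.1397, -0.0002,  2.8708]), 'wrist_force': array([-0.9964, -0.4131,  0.01  ]), 'wrist_torque': array([-0.0256,  0.0146, -0.0516]), 'width': 0.09381480680992141}
```

View pics/scene0.png

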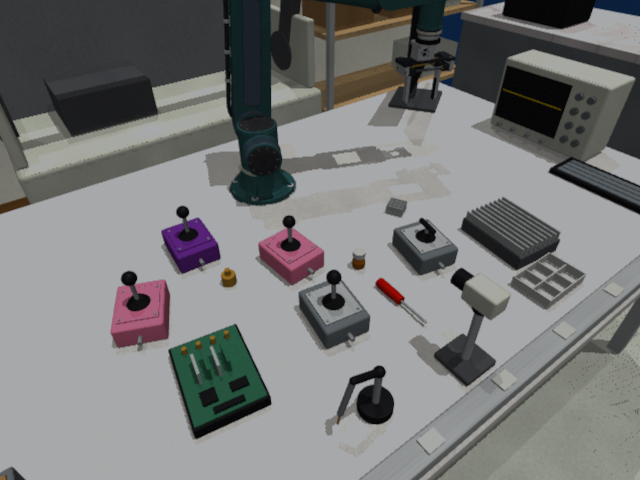

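View pics/top0.png

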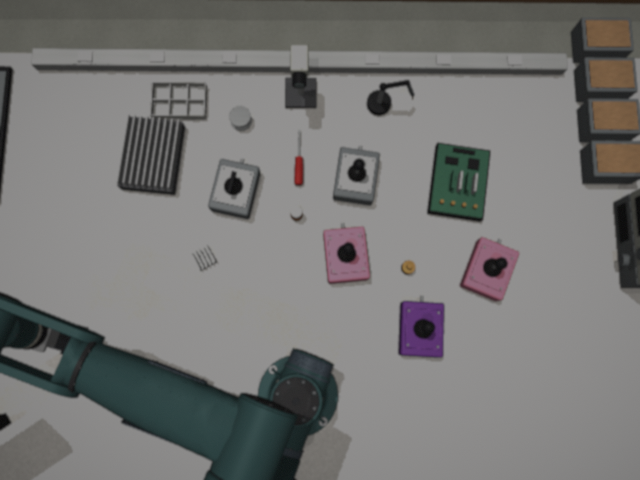

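The scene view shows the grey ball-topped console at (334,300), with its ball at (334,278). The open board is at (218,378) and the finned module at (510,230). In the top view the console is at (357,175), the board is on the right (-y) at (460,181), and the short cross-bar stick is at (233,185). Next I'll refine the ball and yaw measurements.

```bash
cat > h.py <<'E'
import numpy as np, cv2
from scipy.spatial.transform import Rotation as R
from bench import viewer
def cam(n):
    m=viewer.camera_model(n); return m["K"],np.array(m["xyz"]),R.from_euler("xyz",m["attitude"]).as_matrix()
def ray(n,u,v):
    K,c,A=cam(n); p=np.linalg.solve(K,[u,v,1]); return c,A@(p*[1,-1,-1])
def atz(n,u,v,z):
    c,d=ray(n,u,v); return c+d*(z-c[2])/d[2]
def proj(n,P):
    K,c,A=cam(n); q=(np.atleast_2d(P)-c)@A*[1,-1,-1]; q=q@K.T; return q[:,:2]/q[:,2:]
E
python3 - <<'E'
from h import *
np.set_printoptions(precision=4,suppress=True)
def crop(n,x,y,w,h,s):
    return cv2.resize(cv2.imread(f"pics/{n}0.png")[y:y+h,x:x+w],None,fx=s,fy=s,interpolation=cv2.INTER_CUBIC)
a=crop("top",317,130,80,90,5);b=crop("scene",290,260,80,90,5)
cv2.imwrite("pics/c1.png",np.hstack([a,b]))
print(atz("top",357,167,.135),atz("scene",334,278,.135))
for n,u,v in(("top",460,181),("top",152,155),("top",233,183)):print(atz(n,u,v,.07))
E
```

```text
[ 0.5746 -0.1503  0.135 ] [ 0.5839 -0.1525  0.135 ]
[ 0.5584 -0.428   0.07  ]
[0.6244 0.3885 0.07  ]
[0.5489 0.172  0.07  ]
```

View pics/c1.png

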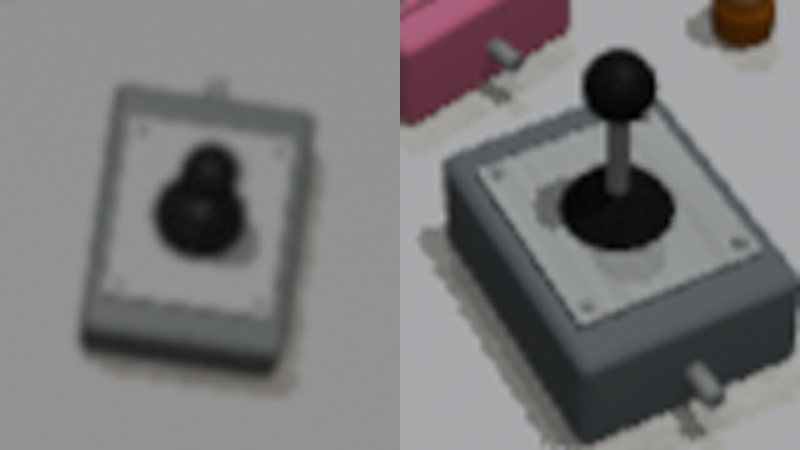

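The crop shows the top-view ball at about (359.2,163) and the scene-view ball at (334,277.2). The stick is upright.

Run:
```python
from h import *
from scipy.optimize import least_squares
from bench import status
np.set_printoptions(precision=4,suppress=True)
print(atz("top",359.2,163,.135),atz("scene",334,277.2,.135),"boot",atz("top",357,173,.06))
C=[atz("top",317+u/5,130+v/5,.06)[:2] for u,v in((117,88),(313,115),(283,348),(84,330))]
C=np.array(C);print(C,C.mean(0),[np.linalg.norm(C[i]-C[i-1]) for i in range(4)])
f=C[0]+C[1]-C[2]-C[3]; l=C[0]+C[3]-C[1]-C[2]
print("yaw from x, y edges",np.degrees([np.arctan2(f[1],f[0]),np.arctan2(-l[0],l[1])]))
o=status.get_obs();T=R.from_euler("xyz",o["ee_rot"]);print(T.as_matrix(),o["tool_pos"])
```

```text
[ 0.5852 -0.156   0.135 ] [ 0.582 -0.151  0.135] boot [ 0.5816 -0.1558  0.06  ]
[[ 0.6522 -0.1118]
 [ 0.6378 -0.217 ]
 [ 0.5088 -0.1991]
 [ 0.5179 -0.0938]] [ 0.5792 -0.1554] [np.float64(0.13541358217232058), np.float64(0.10620130347653127), np.float64(0.13022471108132058), np.float64(0.1057144817510866)]
yaw from x, y edges [-7.7463 -6.3845]
[[-0.9636  0.2675 -0.0007]
 [ 0.2675  0.9636 -0.0018]
 [ 0.0002 -0.0019 -1.    ]] [0.1469 0.5295 0.2044]
```

move_arm --targets '[[[-30,-24,0],[0,0,0],-1],[[-75,-60,0],[0,0,-1],-1],[[-120,-97,0],[0,0,-2],-1],[[-165,-134,0],[0,0,-3],-1],[[-210,-171,0],[0,0,-4],-1],[[-255,-207,0],[0,0,-5],-1],[[-300,-244,0],[0,0,-6],-1],[[-345,-280,0],[0,0,-7],-1],[[-390,-317,0],[0,0,-8],-1],[[-435,-353,0],[0,0,-8.5],-1],[[-480,-390,0],[0,0,-8.5],-1],[[-520,-422,0],[0,0,-8.5],-1],[[-555,-451,0],[0,0,-8.5],-1],[[-580,-471,0],[0,0,-8.5],-1],[[-594,-482,0],[0,0,-8.5],-1],[[-594,-482,0],[0,0,-8.5],-1],[[-594,-482,0],[0,0,-8.5],-1]]'

```text
time: 2.22
tool_pos: [0.5901, -0.0923, 0.2056]
ee_rot: [3.141, -0.0, 3.02]
wrist_force: [-0.1, 0.0, 0.6]
width: 0.0002
```

Run:
```python
from h import *
from bench import status
np.set_printoptions(precision=4,suppress=True)
o=status.get_obs();print(o)
M=R.from_euler("xyz",o["ee_rot"]).as_matrix();print(M)
y=np.array([.122,.9925,0]);g=np.array([.583,-.154,.115])+.055*y
print("shift mm to pre-contact",1000*M.T@(g-o["tool_pos"]))
s=viewer.snapshot("scene")[:,:,::-1];t=viewer.snapshot("top")[:,:,::-1]
cv2.imwrite("pics/m1.png",np.hstack([cv2.resize(s[150:400,200:450],(400,400)),cv2.resize(t[60:260,240:440],(400,400))]))
```

```text
{'time': 2.225, 'joint_positions': array([-0.2504,  0.1933,  1.2514,  0.0006,  1.6974, -1.6997]), 'qvel': array([ 0.0077, -0.0106,  0.0028, -0.0018, -0.0008, -0.0004]), 'joint_torque': array([ -0.4363, -37.95  , -30.2137,  -0.0514,   0.0527,   0.0006]), 'tool_pos': array([ 0.5901, -0.0923,  0.2056]), 'ee_rot': array([ 3.141 , -0.0004,  3.0202]), 'wrist_force': array([-0.0822,  0.    ,  0.576 ]), 'wrist_torque': array([-0.0312,  0.0075, -0.0093]), 'width': 0.00024686830882955126}
[[-0.9926  0.1211 -0.0003]
 [ 0.1211  0.9926  0.0007]
 [ 0.0004  0.0006 -1.    ]]
shift mm to pre-contact [-0.5108 -7.1827 90.5553]
```

View pics/m1.png

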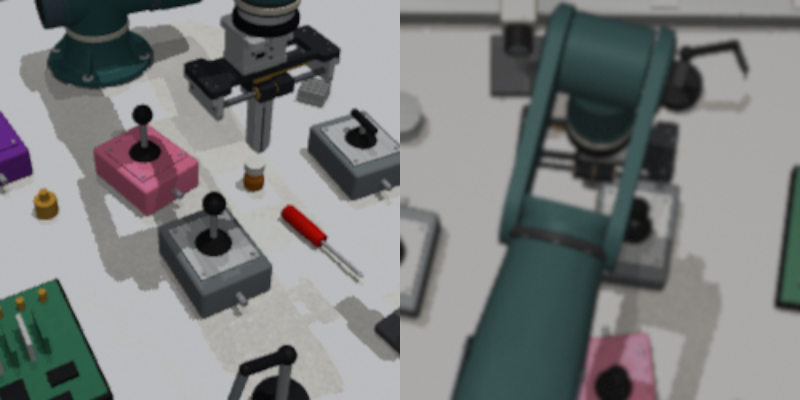

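The fingers are shut and hang over the gap on the +y side of the tall stick. Next I'll lower them and come close to the ball.

move_arm --targets '[[[0,0,20],[0,0,0],-1],[[0,0,45],[0,0,0],-1],[[0,0,70],[0,0,0],-1],[[0,0,90],[0,0,0],-1],[[0,-8,90],[0,0,0],-1],[[0,-16,90],[0,0,0],-1],[[0,-24,90],[0,0,0],-1],[[0,-24,90],[0,0,0],-1]]'

```text
time: 3.32
tool_pos: [0.588, -0.1182, 0.1165]
ee_rot: [-3.141, 0.002, 3.018]
wrist_force: [0.4, -0.5, 0.1]
width: 0.0007
```

move_arm --targets '[[[0,-4,0],[0,0,0],-1],[[0,-8,0],[0,0,0],-1],[[0,-12,0],[0,0,0],-1],[[0,-16,0],[0,0,0],-1],[[0,-20,0],[0,0,0],-1],[[0,-24,0],[0,0,0],-1],[[0,-24,0],[0,0,0],-1]]'

```text
time: 4.2
tool_pos: [0.5848, -0.1411, 0.1157]
ee_rot: [3.141, 0.0, 3.019]
wrist_force: [0.1, 1.6, 2.5]
width: 0.0004
```

Run:
```python
from h import *
from bench import status
o=status.get_obs();print(o["time"],o["tool_pos"],o["wrist_force"])
s=viewer.snapshot("scene")[:,:,::-1]
cv2.imwrite("pics/m2.png",cv2.resize(s[220:370,260:410],(600,600),interpolation=cv2.INTER_CUBIC))
# predicted ball pixel in crop for tilts
y=np.array([.122,.9925,0])
for a in (0,-.15,-.2,-.3,-.36,-.42):
    p=np.array([.582,-.152,.06])+.075*np.array([*(np.sin(a)*y[:2]),np.cos(a)])
    print(a,(proj("scene",p)[0]-[260,220])*4)
```

```text
4.2 [ 0.5847937  -0.14107696  0.11565588] [0.06293573 1.58289049 2.46829107]
0 [294.57502384 229.61034193]
-0.15 [276.04301847 238.15767882]
-0.2 [269.90402214 241.49818079]
-0.3 [257.7913922  248.86341329]
-0.36 [250.67761222 253.69282033]
-0.42 [243.71629944 258.8060481 ]
```

View pics/m2.png

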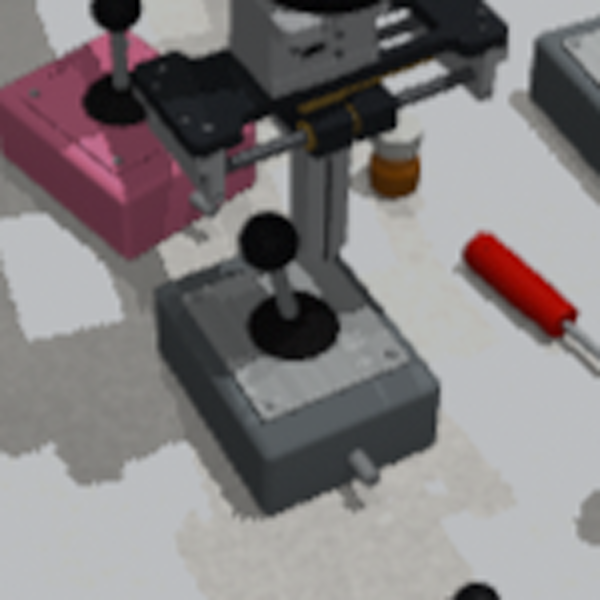

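The ball at crop (269,241) fits a tilt of about -0.2 rad towards the board, and the finger is behind it at z = 0.116. I'll push 12 mm further and hold.

move_arm --targets '[[[0,-4,0],[0,0,0],-1],[[0,-8,0],[0,0,0],-1],[[0,-12,0],[0,0,0],-1],[[0,-12,0],[0,0,0],-1],[[0,-12,0],[0,0,0],-1],[[0,-12,0],[0,0,0],-1],[[0,-12,0],[0,0,0],-1],[[0,-12,0],[0,0,0],-1]]'

```text
time: 5.25
tool_pos: [0.583, -0.1525, 0.1149]
ee_rot: [3.141, -0.001, 3.019]
wrist_force: [0.8, 5.0, -3.0]
width: 0.0006
```

Run:
```python
from h import *
from bench import status
o=status.get_obs();print(o["time"],o["tool_pos"],o["wrist_force"])
s=viewer.snapshot("scene")[:,:,::-1]
cv2.imwrite("pics/m3.png",cv2.resize(s[220:370,260:410],(600,600),interpolation=cv2.INTER_CUBIC))
```

```text
5.25 [ 0.58302297 -0.15252972  0.11490113] [ 0.79120997  5.03985917 -3.03880448]
```

View pics/m3.png

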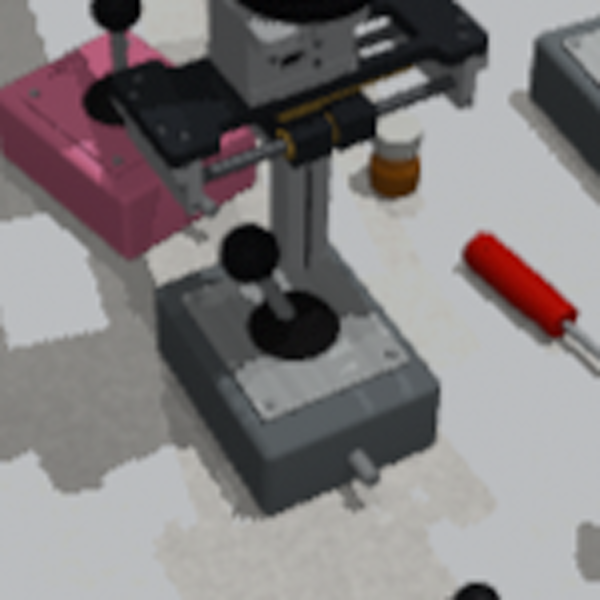

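The ball at (250,253) fits a tilt of about -0.36 rad, where 0.28 is needed. About 0.65 s of the hold has passed, so I'll hold the rest and then ease back with the ball resting on the finger.

move_arm --targets '[[[0,0,0],[0,0,0],-1],[[0,0,0],[0,0,0],-1],[[0,0,0],[0,0,0],-1],[[0,0,0],[0,0,0],-1],[[0,0,0],[0,0,0],-1],[[0,0,0],[0,0,0],-1],[[0,0,0],[0,0,0],-1],[[0,0,0],[0,0,0],-1],[[0,0,0],[0,0,0],-1],[[0,0,0],[0,0,0],-1],[[0,0,0],[0,0,0],-1],[[0,0,0],[0,0,0],-1],[[0,0,0],[0,0,0],-1],[[0,0,0],[0,0,0],-1]]'

```text
time: 7.05
tool_pos: [0.583, -0.1525, 0.1149]
ee_rot: [3.141, -0.001, 3.019]
wrist_force: [1.2, 5.0, -3.3]
width: 0.0005
```

move_arm --targets '[[[0,3,0],[0,0,0],-1],[[0,6,0],[0,0,0],-1],[[0,9,0],[0,0,0],-1],[[0,12,0],[0,0,0],-1],[[0,15,0],[0,0,0],-1],[[0,18,0],[0,0,0],-1],[[0,21,0],[0,0,0],-1],[[0,24,0],[0,0,0],-1],[[0,27,0],[0,0,0],-1],[[0,30,0],[0,0,0],-1],[[0,40,0],[0,0,0],-1],[[0,52,0],[0,0,0],-1],[[0,60,0],[0,0,0],-1],[[0,60,-25],[0,0,0],-1],[[0,60,-55],[0,0,0],-1],[[0,60,-85],[0,0,0],-1],[[0,60,-110],[0,0,0],-1],[[0,60,-120],[0,0,0],-1],[[0,60,-120],[0,0,0],-1],[[0,60,-120],[0,0,0],-1]]'

```text
time: 9.55
tool_pos: [0.59, -0.0931, 0.2338]
ee_rot: [3.141, -0.003, 3.019]
wrist_force: [0.4, -0.8, -0.3]
width: 0.0002
```

Run:
```python
from h import *
from bench import status
o=status.get_obs();print(o["time"],o["tool_pos"],o["wrist_force"])
s=viewer.snapshot("scene")[:,:,::-1]
cv2.imwrite("pics/m4.png",np.hstack([cv2.resize(s[220:370,260:410],(400,400),interpolation=cv2.INTER_CUBIC),cv2.resize(s[180:330,380:530],(400,400),interpolation=cv2.INTER_CUBIC)]))
```

```text
9.55 [ 0.59003254 -0.09310639  0.23378806] [ 0.37271653 -0.76990149 -0.25039768]
```

View pics/m4.png

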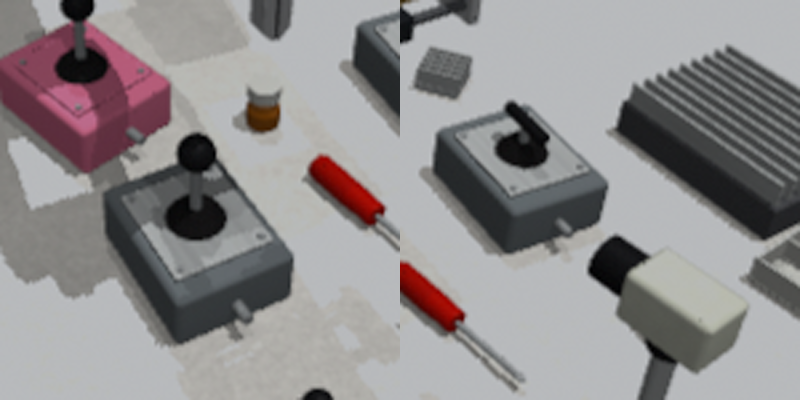

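The stick is upright again, with its ball at crop (197,153). The short stick looks unchanged, the arm is clear above, and the camera head is back in its first pose.

```bash
python3 -c "
from bench import order; print(order.close_job())"
```

```text
the job is handed in; nothing more can be done
None
```

I tilted the taller, ball-topped joystick towards the open circuit board (the -y side) and held it there for a little over 2 seconds. I then eased it back upright, raised the arm clear and handed the job in at about 9.6 s.

- **Tilt:** the picture taken during the hold put it at about 0.36 rad, where about 0.28 counts as well over. The finger pressed with about 5 N along the push direction, and the arm's reading had not changed by the end of the hold.
- **Last picture:** the stick was upright, the short stick looked unchanged, and the camera head was back in its first pose. The fingers were about 0.23 m above the table, touching nothing.
- **Measurements:** the two cameras' ball positions differed by 3 to 5 mm, which the push allowed for. No check failed.

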